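Stack the filler plates and hold the locker's sprung cover at its balance

TASK

Get things ready for me to load the small grey bench locker: first stack the three aluminium plates on the bench into one pile, edges squared up. Then take the bar handle of the locker's sprung cover, raise the cover clearly past its balance point (the upper of the two stubs on the quadrant at its side) but not thrown wide open, bring it back to just below balance, between the two stubs, and finish there, still holding the bar with the cover kept still. Leave the oil can and tape roll where they are.

Things in the scene. Friction and masses are not known exactly. Their poses are not given: they have to be found in the camera images.
- plate_a_center (a point): loose aluminium filler plate, 80 (x) by 45 (y) by 12 mm thick (z, up), about 0.12 kg, with two dark hole marks on its long axis; all three are alike and may go in any order. The point is its centre, 6 mm above its underside
- plate_b_center (a point): loose aluminium filler plate, 80 (x) by 45 (y) by 12 mm thick (z, up), about 0.12 kg, with two dark hole marks on its long axis; all three are alike and may go in any order. The point is its centre, 6 mm above its underside
- plate_c_center (a point): loose aluminium filler plate, 80 (x) by 45 (y) by 12 mm thick (z, up), about 0.12 kg, with two dark hole marks on its long axis; all three are alike and may go in any order. The point is its centre, 6 mm above its underside
- locker: grey steel bench locker, fixed: 130 deep (x), 160 wide (y), 80 mm high without cover. Origin: centre of underside; its +x points from front to hinge, its front faces roughly the robot; y along hinge and bar. Right of it (93 mm to its -y) a thin steel quadrant, 85 mm radius about the hinge, with two radial stubs: at 46 degrees of opening and, upper, at 60, the balance; a pointer on the cover passes them
- cover (a joint): cover's opening in rad: 0 shut (level), grows as the front rises, stop at 1.9. Its springs carry part of its 0.9 kg: balance at 1.05; below it sinks shut, above it swings open by itself. About 1.2 N up at the bar raises it from shut, nothing at balance, a few tenths of a newton near it. Clearly past balance: over 1.12; just below: 0.80 to 1.04; wide open: over 1.5
- cover_bar (a point): middle of the bar handle: round steel bar, 12 mm thick, 110 mm long along its y, in the cover's plane, 60 mm in front of the cover's front edge (arms at both ends), 194 mm from the hinge line; shut, 83 mm above the bench, nothing below. Pinch from above, one finger either side (one between bar and cover); it turns in the fingers. Axes turn with the cover: y along the bar, x to the hinge
- cover_hinge (a point): middle of the cover's hinge line at the locker's rear top edge, 83 mm above the bench; the line runs along the locker's y. The bar moves on a 194 mm circle about it in the locker's x-z plane
- oil_can: red oil can, 64 mm across, 140 mm high with its spout; a bystander. Origin at the centre of its underside, z up
- tape_roll: brown tape roll lying flat, 74 mm across, 25 mm high; a bystander. Origin at the centre of its underside
Not all that is in view belongs to the job. What is shaped like the part that bears plate_c_center but purple is not meant.

How it is judged:
By the outcome, as a careful person would: the job done as asked, in the order asked, and still so for the second after the job is handed in, while the arm keeps its last pose, push and grip.
It also fails if it takes over 61 s, if anything falls off the work surface, if the arm or the gripper's body presses on something with over 40 N, if the wrist force passes 120 N, or if a joint passes its speed limit or range.

ROBOT

A 6-joint arm with a two-finger parallel gripper is mounted at the origin on the work surface; the furniture and walls round the work are solid. World frame = base frame: x ahead of the robot, y to its left, z up, the work surface at z = 0. Lengths are in mm, angles in rad, forces in N, time in s.
With the tool pointing down it reaches from about 275 to 750 mm from the base axis. Payload 10.2 kg.
Tool frame: the origin (TCP) lies at the very end of the fingers, on their centre line; the grasp point (between the pads) lies 19 mm behind it; x points along the fingers, z is the direction in which the jaws open and shut, and the axes are right-handed (so a half turn about x gives the same grasp; the last joint's range is limited). The gripper opens to 85 mm and grips with 20 to 120 N. Pads are 22 mm wide; open, the fingers measure 114 mm over their backs; the gripper's body (76 mm by 85 mm) begins 54 mm behind the grasp point. The pads swing forward as they close: fully open they stand 13 mm farther back than shut.
Start: joints at [1.019, 0.313, 1.498, -0, 1.331, -0.223], TCP at [169.539, 496.878, 231.294] pointing down, gripper open.
Joint ranges: [-2.94, 2.94], [-0.97, 2.17], [0.19, 2.56], [-1.23, 4.37], [0.02, 3.11], [-2.88, 2.88]. Speed limits (rad/s): [2.39, 2.39, 3.01, 3.14, 3.14, 3.14].

INTERFACE

Orientations are given as a unit quaternion [w, x, y, z].
In Python, from rig import sense, vision, job gives the robot as it stands. The module is installed in compiled form; this text tells all that it offers.
- The arm moves only by the shell command python3 -m pendant 'ROWS' [FORCE]. ROWS is JSON, a list of rows, each a list of 7 numbers: the turn, a rotation vector about the tool's x, y, z in rad, then the shift along the tool's x, y, z in cm, then the opening, from 0 (shut) to 1 (fully open). A call has exactly 5 rows; each row is the pose to reach, as a shift and turn from the pose commanded when the call began, along the tool's axes at that moment; what a row does not reach only later rows make up. A row lasts 1/8 s, in which the tool goes at most 62.5 mm and 10.7 degrees, less where a joint would pass 70% of its speed; a pose out of reach is approached as far as the arm can. A call with a gripper value outside its range is refused whole. The fingers move at their own pace and stop on an object; FORCE is the grip in N (left out, the last holds). Time passes only in rows, so rows that repeat a pose let the fingers close, or fill a call up. It gives the time, the measured TCP pose, the force and the opening at its end, in the units of the state.
- sense(): the state, without advancing time (a new reading comes with each control period).
- vision.capture(name): name is "scene" or "top"; returns the picture (480x640x3 uint8, red, green, blue); there is no depth.
- vision.calibration(name): a dict with "K" (3x3 intrinsics, pixels), "extrinsics" (4x4, takes a point from camera to world coordinates). Camera axes: x right, y up, looking along -z (the intrinsics and any distortion apply to the point x, -y, -z); pixel columns grow to the right and rows downward; lengths in mm; the calibration is good to about 2 mm. A picture is of the moment at which its call begins. calibration takes no time and is no camera call.
- job.finish_job(): hands the job in, once; it reports no verdict.
The state is a dict: "time_s": time; "joints": joint angles; "dq": joint speeds; "tau": joint torques, N m; "eef_pos": TCP position; "ee_rot": TCP orientation; "force": force on the tool from outside, world axes, zero at the start; "wrist_torque": the same for the moment, N m; "grip_width": opening from 0.0 (shut) to 1.0 (fully open).
Only numpy, scipy, OpenCV 4.12 (cv2) and the standard library are available. Lean on these libraries where they do the work, as an engineer would, in place of code of your own. Each camera call takes 0.05 s, during which the arm holds its last target.

## Working session

There is one attempt and no reset: what is moved stays moved. The work goes in short steps, Python scripts to look and compute and a shell command to move; the robot and the scene stay as the last step left them, time stands still between calls to the robot, and variables do not carry over. Pictures are saved under pics/ and viewed, and the job is handed in when it is done.

```bash
mkdir -p pics; ls; python3 - <<'E'
from rig import sense, vision, job
import cv2
for n in ("scene","top"):
    im=vision.capture(n); cv2.imwrite(f"pics/{n}0.png",im[:,:,::-1])
    c=vision.calibration(n); print(n,c)
print(sense())
E
```

```text
pics
scene {'K': array([[451.76636152,   0.        , 320.2821592 ],
       [  0.        , 451.76636152, 239.11752227],
       [  0.        ,   0.        ,   1.        ]]), 'extrinsics': array([[ 8.50272113e-01,  3.64223602e-01, -3.79971711e-01,
         5.43839314e+01],
       [-5.26063223e-01,  6.11615422e-01, -5.90917981e-01,
        -3.90095557e+02],
       [ 1.71702832e-02,  7.02330223e-01,  7.11644180e-01,
         7.26611690e+02],
       [ 0.00000000e+00,  0.00000000e+00,  0.00000000e+00,
         1.00000000e+00]])}
top {'K': array([[518.31625696,   0.        , 318.06168711],
       [  0.        , 518.31625696, 240.948706  ],
       [  0.        ,   0.        ,   1.        ]]), 'extrinsics': array([[-2.30129139e-02,  9.78385157e-01, -2.05506424e-01,
         2.04693185e+02],
       [-9.99726506e-01, -2.33769395e-02,  6.56765089e-04,
         1.27653363e+02],
       [-4.16154202e-03,  2.05465333e-01,  9.78655546e-01,
         1.05367248e+03],
       [ 0.00000000e+00,  0.00000000e+00,  0.00000000e+00,
         1.00000000e+00]])}
{'time_s': 0.1, 'joints': array([ 1.01859453e+00,  3.13419075e-01,  1.49832475e+00, -1.16086252e-05,
        1.33098520e+00, -2.23358340e-01]), 'dq': array([ 4.31281052e-04, -1.75161285e-03, -1.49805180e-03, -6.88974331e-05,
        4.01940031e-04, -7.84052092e-04]), 'tau': array([ 2.16815584e-03, -4.12896466e+01, -2.60141730e+01, -1.40309826e-04,
        2.97531456e-03, -2.26300966e-05]), 'eef_pos': array([169.42745602, 496.68547376, 230.79317826]), 'ee_rot': array([ 0.57472799, -0.41157562,  0.57546575,  0.41125712]), 'force': array([ 0.20955746, -0.4460197 , -0.3751416 ]), 'wrist_torque': array([-0.02442455, -0.00317521,  0.04265909]), 'grip_width': 1.0022287196613135}
```

View pics/scene0.png

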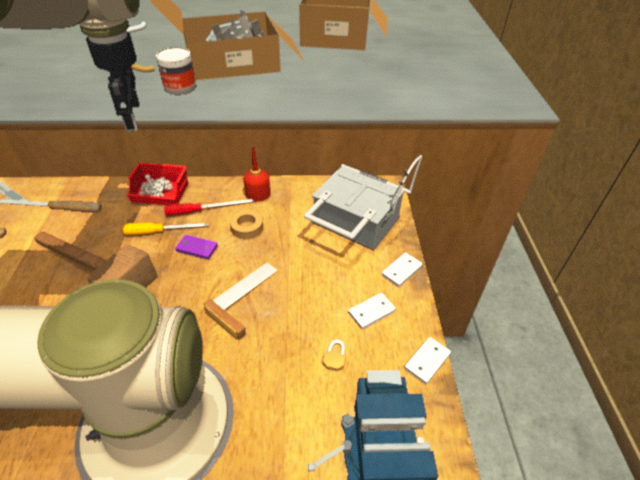

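View pics/top0.png

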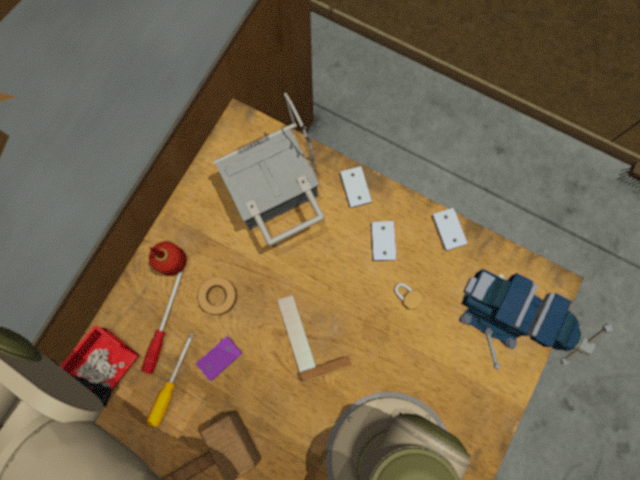

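The scene view has three whitish plates at (402,268), (372,309) and (428,359), and the purple lookalike at (196,246). The top view has them at (355,187), (384,241) and (450,229). The locker is at (355,205) in scene and (270,180) in top, with its bar towards the robot. Next I'll measure these positions.

```bash
cat > h.py <<'E'
import numpy as np, cv2
from rig import sense, vision, job
def ray(n,u,v):
    c=vision.calibration(n);K=c["K"];E=c["extrinsics"]
    d=np.array([(u-K[0,2])/K[0,0],-(v-K[1,2])/K[1,1],-1.]);d=E[:3,:3]@d
    return E[:3,3],d/np.linalg.norm(d)
def plane(n,u,v,z):
    o,d=ray(n,u,v);return o+d*(z-o[2])/d[2]
def tri(a,b):
    o1,d1=ray("scene",*a);o2,d2=ray("top",*b)
    t=np.linalg.lstsq(np.c_[d1,-d2],o2-o1,rcond=None)[0]
    p,q=o1+d1*t[0],o2+d2*t[1];return (p+q)/2,np.linalg.norm(p-q)
def proj(n,p):
    c=vision.calibration(n);K=c["K"];E=c["extrinsics"]
    q=E[:3,:3].T@(np.array(p,float)-E[:3,3]);return K[0,0]*q[0]/-q[2]+K[0,2],-K[1,1]*q[1]/-q[2]+K[1,2]
def plates(n,im,z=12,dbg=False):
    hsv=cv2.cvtColor(im,cv2.COLOR_RGB2HSV)
    m=((hsv[...,1]<(50 if n=="scene" else 60))&(hsv[...,2]>(190 if n=="scene" else 165))).astype(np.uint8)
    m=cv2.morphologyEx(m,cv2.MORPH_CLOSE,np.ones((5,5)))
    out=[]
    for c in cv2.findContours(m,cv2.RETR_EXTERNAL,cv2.CHAIN_APPROX_NONE)[0]:
        if cv2.contourArea(c)<300: continue
        P=np.array([plane(n,u,v,z)[:2] for u,v in c[:,0]],np.float32)
        r=cv2.minAreaRect(P);M=cv2.moments(c);u,v=M["m10"]/M["m00"],M["m01"]/M["m00"]
        b=cv2.boxPoints(r);e=[b[1]-b[0],b[2]-b[1]];l=max(e,key=np.linalg.norm);a=np.degrees(np.arctan2(l[1],l[0]))%180
        print(n,"px",np.round([u,v],1),"rect c",np.round(r[0],1),"size",np.round(r[1],1),"long axis deg",round(a,1),"centroid",plane(n,u,v,z)[:2].round(1))
E
python3 - <<'E'
from h import *
for n in ("scene","top"):
    im=cv2.imread(f"pics/{n}0.png")[:,:,::-1].copy(); plates(n,im)
    x,y,w,h=(290,140,180,260) if n=="scene" else (190,80,290,200)
    c=im[y:y+h,x:x+w]; s=min(800//w,600//h)
    cv2.imwrite(f"pics/{n}0c.png",cv2.resize(c,None,fx=s,fy=s,interpolation=cv2.INTER_CUBIC)[:,:,::-1]);print(s)
E
```

```text
scene px [384.1 376.3] rect c [ 355.1 -133.4] size [24.1 56.5] long axis deg 148.8 centroid [ 356.1 -133.8]
scene px [427.7 359.1] rect c [ 444.  -146.9] size [82.1 46. ] long axis deg 16.4 centroid [ 442.4 -147.5]
scene px [ 20.1 341.7] rect c [-161.   261.5] size [42.9 78.8] long axis deg 139.4 centroid [-162.4  258.9]
scene px [371.7 309.5] rect c [421.9  -9.7] size [81.4 47.7] long axis deg 0.8 centroid [420.8 -10. ]
scene px [244.2 285.9] rect c [239.7 170.3] size [137.7  29.9] long axis deg 14.2 centroid [235.1 169.2]
scene px [402.  268.2] rect c [539.4  43.1] size [82.2 46.8] long axis deg 13.6 centroid [538.2  42.5]
scene px [351.9 200.9] rect c [576.3 272. ] size [229.1 196.7] long axis deg 26.4 centroid [570.6 274.8]
scene px [172.8  55.4] rect c [ 474.  1280.1] size [116.3 136.1] long axis deg 104.8 centroid [ 469.1 1284.7]
2
top px [296.2 333.6] rect c [238.8 175.4] size [145.8  31.7] long axis deg 17.7 centroid [237.2 174.5]
top px [383.6 240.2] rect c [422.3  -7.5] size [80.6 45.8] long axis deg 0.2 centroid [421.8  -7.6]
top px [449.9 228.3] rect c [ 444.2 -145.5] size [80.8 45.9] long axis deg 16.3 centroid [ 443.5 -145.4]
top px [285.9 210.5] rect c [492.5 193.3] size [100.8 136.8] long axis deg 115.5 centroid [489.6 192.3]
top px [355.7 186.1] rect c [539.9  45.1] size [80.3 45.4] long axis deg 14.1 centroid [539.2  45.2]
2
```

View pics/scene0c.png

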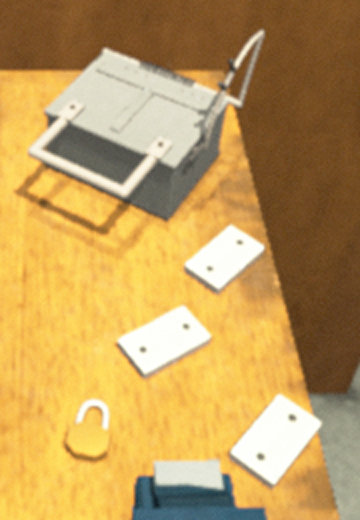

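```bash
python3 - <<'E'
from h import *
im=cv2.imread("pics/scene0.png");cv2.imwrite("pics/sl.png",cv2.resize(im[140:260,290:450],None,fx=5,fy=5,interpolation=cv2.INTER_CUBIC))
im=cv2.imread("pics/top0.png");cv2.imwrite("pics/tl.png",cv2.resize(im[85:255,200:400],None,fx=3.5,fy=3.5,interpolation=cv2.INTER_CUBIC))
E
```

```text
(no output)
```

View pics/sl.png

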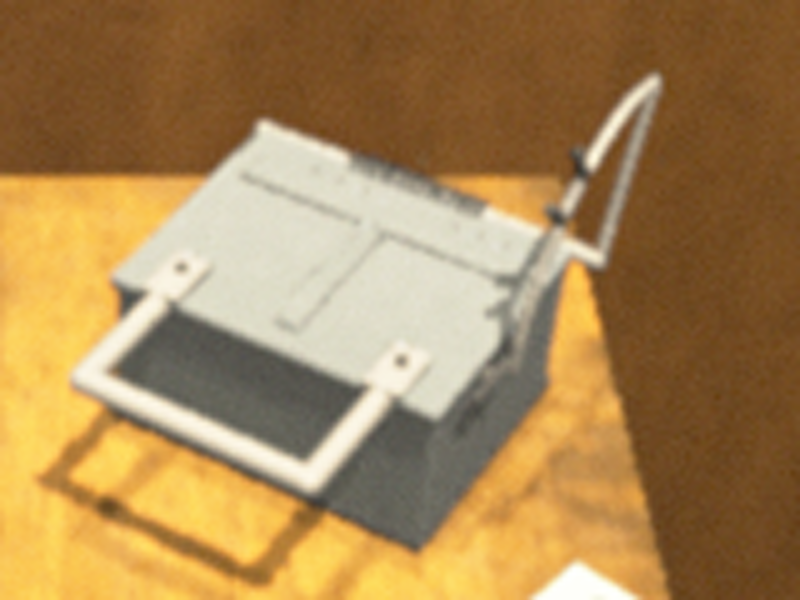

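View pics/tl.png

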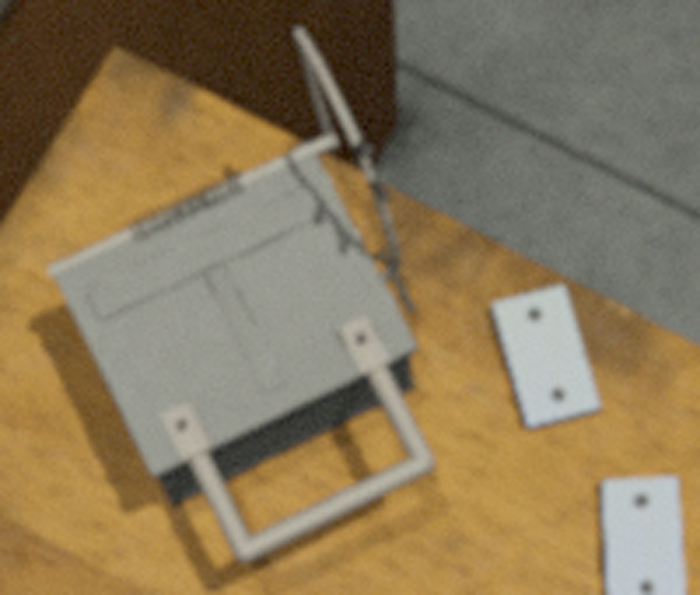

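```bash
python3 - <<'E'
from h import *
pts={"barL":((307.6,216),(270.3,241.6)),"barR":((352.6,236),(321.4,217)),"fL":((313,196),(244.3,220.1)),"fR":((378,222.4),(318,184.1)),"rL":((342.4,164.6),(214.3,162.1))}
R={}
for k,(a,b) in pts.items():
    p,e=tri(a,b);R[k]=p;print(k,p.round(1),"gap",round(e,1),"z83:",plane("scene",*a,83)[:2].round(1),plane("top",*b,83)[:2].round(1))
d=R["barR"]-R["barL"];print(np.linalg.norm(d),np.degrees(np.arctan2(-d[0],-d[1])),(R["barR"]+R["barL"])/2)
d=R["fR"]-R["fL"];print(np.linalg.norm(d),np.degrees(np.arctan2(d[0],-d[1])))
s=sense();from scipy.spatial.transform import Rotation as Ro
q=s["ee_rot"];print(Ro.from_quat([q[1],q[2],q[3],q[0]]).as_matrix().round(3))
print(plane("scene",257,190,30),plane("top",167,258,60),plane("scene",247,226,12),plane("top",216,296,25))
E
```

```text
barL [410.9 218.2  81.2] gap 2.3 z83: [411.1 216.2] [409.4 218.4]
barR [457.1 118.8  83. ] gap 3.2 z83: [458.8 118.5] [455.6 119.5]
fL [454.5 268.3  81.3] gap 2.2 z83: [454.6 266.4] [453.1 268.5]
fR [523.8 123.6  84.6] gap 4.3 z83: [527.2 124.4] [522.3 124.5]
rL [572.6 327.8  85.5] gap 1.6 z83: [575.5 330.4] [572.8 328.6]
109.59751332228554 -24.94684861749508 [434.02686943 168.49277704  82.08904364]
160.4672099343359 25.567983727545585
[[-0.001 -0.946  0.323]
 [-0.001  0.323  0.946]
 [-1.     0.    -0.001]]
[382.61445873 408.56213766  30.        ] [386.45256973 421.93764018  60.        ] [314.49565534 324.48980719  12.        ] [313.89507208 332.10215918  25.        ]
```

```bash
cat >> h.py <<'E'
from scipy.spatial.transform import Rotation as Ro
def st(verbose=True):
    s=sense();q=s["ee_rot"];R=Ro.from_quat([q[1],q[2],q[3],q[0]]);
    if verbose: print("t",round(s["time_s"],2),"pos",s["eef_pos"].round(1),"F",s["force"].round(1),"open",round(s["grip_width"],3),"j6",s["joints"][5].round(2))
    return s,R
def go(p,yaw):
    "shift/turn to put TCP at p, pointing straight down, jaw axis (tool z) at yaw deg (world)"
    s,R=st();z=np.array([np.cos(np.radians(yaw)),np.sin(np.radians(yaw)),0]);x=np.array([0,0,-1.])
    T=Ro.from_matrix(np.c_[x,np.cross(z,x),z])
    print("turn",(R.inv()*T).as_rotvec().round(3),"shift cm",(R.inv().apply(np.array(p)-s["eef_pos"])/10).round(2))
E
python3 -c "
from h import *
go([421.8,-8.2,100],90)"
```

```text
t 0.1 pos [169.4 496.7 230.8] F [ 0.2 -0.4 -0.4] open 1.002 j6 -0.22
turn [-0.329 -0.001 -0.   ] shift cm [ 13.11 -40.19 -39.62]
```

```bash
python3 -m pendant '[[-0.066,0,0,0.5,-4.2,-4.1,0.8],[-0.132,0,0,1,-8.4,-8.2,0.8],[-0.198,0,0,1.5,-12.6,-12.3,0.8],[-0.264,0,0,2,-16.8,-16.4,0.8],[-0.329,0,0,2.5,-20.5,-20.3,0.8]]' 40; python3 -c "
from h import *
go([421.8,-8.2,60],90)"
```

```text
time_s: 0.72
eef_pos: [298.4, 236.8, 206.1]
ee_rot: [-0.499, 0.501, -0.499, -0.501]
force: [1.8, 0.1, -0.2]
grip_width: 0.799
t 0.72 pos [298.4 236.8 206.1] F [ 1.8  0.1 -0.2] open 0.799 j6 -1.21
turn [ 0.002 -0.     0.   ] shift cm [ 14.61 -12.28 -24.53]
```

```bash
python3 -m pendant '[[0,0,0,0.8,-2.8,-5.4,0.8],[0,0,0,2.5,-5.6,-10.8,0.8],[0,0,0,5.5,-8.2,-16.2,0.8],[0,0,0,9.5,-10.6,-21,0.8],[0,0,0,13.5,-12.3,-24.5,0.8]]'; python3 -c "
from h import *
go([421.8,-8.2,3],90)"
```

```text
time_s: 1.35
eef_pos: [421.1, -6.7, 72.3]
ee_rot: [0.501, -0.5, 0.5, 0.499]
force: [1.2, 0.1, -0.1]
grip_width: 0.801
t 1.35 pos [421.1  -6.7  72.3] F [ 1.2  0.1 -0.1] open 0.801 j6 -1.87
turn [-0.001 -0.     0.002] shift cm [ 6.94 -0.06 -0.15]
```

```bash
python3 -m pendant '[[0,0,0,3,0,-0.1,0.8],[0,0,0,5.5,-0.1,-0.1,0.8],[0,0,0,6.9,-0.1,-0.1,0.8],[0,0,0,6.9,-0.1,-0.1,0],[0,0,0,6.9,-0.1,-0.1,0]]' 30;python3 -m pendant '[[0,0,0,0,0,0,0],[0,0,0,0,0,0,0],[0,0,0,0,0,0,0],[0,0,0,0,0,0,0],[0,0,0,0,0,0,0]]'; python3 - <<'E'
from h import *
st()
for n in ("top","scene"):
    im=vision.capture(n); cv2.imwrite(f"pics/{n}1.png",im[:,:,::-1]);plates(n,im)
E
```

```text
time_s: 1.98
eef_pos: [421.6, -5.7, 4.9]
ee_rot: [-0.5, 0.5, -0.5, -0.5]
force: [-0.4, 0.4, -1.6]
grip_width: 0.515
time_s: 2.6
eef_pos: [421.5, -5.7, 4.7]
ee_rot: [-0.5, 0.5, -0.5, -0.5]
force: [-1.1, 0.2, 6.7]
grip_width: 0.512
t 2.6 pos [421.5  -5.7   4.7] F [-1.1  0.2  6.7] open 0.512 j6 -1.86
top px [326.1 466.9] rect c [ -8.8 116.4] size [150.9  52.2] long axis deg 85.0 centroid [-11.1 121.8]
top px [411.  334.2] rect c [230.8 -53.1] size [351.7 110.8] long axis deg 75.0 centroid [230.8 -52.4]
top px [259.6 292.7] rect c [331.4 248.2] size [254.4 128.7] long axis deg 75.3 centroid [319.9 246.9]
top px [452.5 232.8] rect c [ 442.9 -142.5] size [79.  52.2] long axis deg 17.0 centroid [ 433.9 -150. ]
top px [402.9 198.7] rect c [512.3 -56.8] size [101.2  31. ] long axis deg 75.5 centroid [509.4 -52.2]
top px [353.2 183.1] rect c [539.9  45.7] size [79.3 43.6] long axis deg 12.7 centroid [545.9  50.3]
scene px [ 93.7 463.5] rect c [-96.9 -20. ] size [21.7 64.1] long axis deg 100.0 centroid [-97.7 -21.8]
scene px [398.  445.7] rect c [ 304.2 -232.9] size [16.8 99. ] long axis deg 15
[... 173 characters left out ...]
2.6] size [96.5 27.2] long axis deg 32.7 centroid [ 55.4 -80.7]
scene px [384.2 376.3] rect c [ 355.  -133.4] size [24.1 56.7] long axis deg 148.8 centroid [ 356.2 -133.9]
scene px [427.7 359.1] rect c [ 444.1 -146.9] size [83.  46.5] long axis deg 16.5 centroid [ 442.4 -147.5]
scene px [406.9 268.4] rect c [540.1  40.3] size [82.4 40.7] long axis deg 13.8 centroid [546.7  36.8]
scene px [110.8 256.5] rect c [ 27.9 388.6] size [148.8  88.8] long axis deg 73.4 centroid [ 27.4 386.5]
scene px [100.5 210.4] rect c [ 41.1 570.7] size [ 61.7 151.3] long axis deg 94.9 centroid [ 43.2 547. ]
scene px [109.4  21.2] rect c [ 378.6 1776.4] size [122.9 371.6] long axis deg 91.0 centroid [ 352.2 1732.9]
```

View pics/scene1.png

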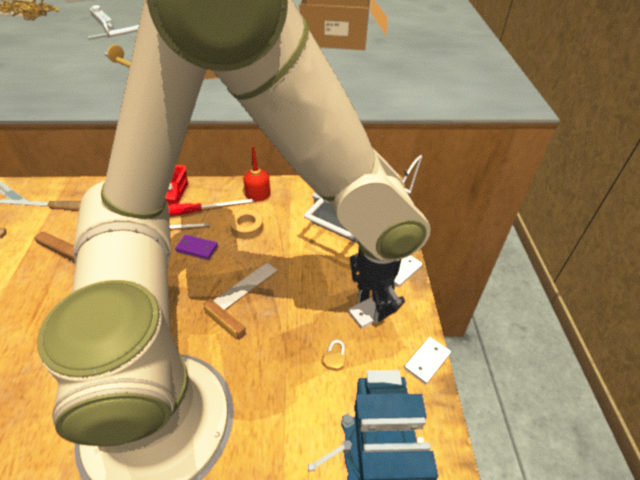

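```bash
python3 -m pendant '[[0,0,0,0,0,0,0.75],[0,0,0,0,0,0,0.75],[0,0,0,-3,0,0,0.75],[0,0,0,-7,0,0,0.75],[0,0,0,-9,0,0,0.75]]';python3 -c "
from h import *
go([539.5,44.3,70],103.9)"
```

```text
time_s: 3.32
eef_pos: [421.7, -5.8, 95.9]
ee_rot: [-0.5, 0.501, -0.5, -0.499]
force: [-0.1, 0.2, 0.1]
grip_width: 0.749
t 3.33 pos [421.7  -5.8  95.9] F [-0.1  0.2  0.1] open 0.749 j6 -1.86
turn [-0.242 -0.001  0.002] shift cm [  2.61 -11.77   5.01]
```

```bash
python3 -m pendant '[[-0.08,0,0,0,-4,1.7,0.75],[-0.16,0,0,1,-8,3.4,0.75],[-0.242,0,0,2.6,-11.8,5,0.75],[-0.242,0,0,2.6,-11.8,5,0.75],[-0.242,0,0,2.6,-11.8,5,0.75]]';python3 -c "
from h import *
go([539.5,44.3,3],103.9)"
```

```text
time_s: 3.95
eef_pos: [538.5, 44.2, 68.1]
ee_rot: [0.436, -0.556, 0.436, 0.557]
force: [0.1, 0.2, -0.4]
grip_width: 0.749
t 3.95 pos [538.5  44.2  68.1] F [ 0.1  0.2 -0.4] open 0.749 j6 -1.95
turn [-0.001  0.    -0.001] shift cm [ 6.51 -0.1  -0.02]
```

```bash
python3 -m pendant '[[0,0,0,3,-0.1,0,0.75],[0,0,0,5.5,-0.1,0,0.75],[0,0,0,6.4,-0.1,0,0.75],[0,0,0,6.4,-0.1,0,0],[0,0,0,6.4,-0.1,0,0]]' 40;python3 -m pendant '[[0,0,0,0,0,0,0],[0,0,0,0,0,0,0],[0,0,0,-1,0,0,0],[0,0,0,-3,0,0,0],[0,0,0,-5,0,0,0]]'; python3 -c "
from h import *
im=vision.capture('scene'); cv2.imwrite('pics/scene2.png',im[150:400,300:480,::-1].repeat(2,0).repeat(2,1))
im=vision.capture('top'); cv2.imwrite('pics/top2.png',im[120:320,250:500,::-1].repeat(2,0).repeat(2,1))
st()"
```

```text
time_s: 4.58
eef_pos: [540.6, 44.4, 5.3]
ee_rot: [-0.436, 0.557, -0.436, -0.556]
force: [-0.7, 0.4, -2.2]
grip_width: 0.508
time_s: 5.2
eef_pos: [540.1, 44.6, 55.2]
ee_rot: [0.436, -0.557, 0.436, 0.557]
force: [0.3, 0.1, -1.1]
grip_width: 0.509
t 5.3 pos [541.3  44.5  56.4] F [ 0.1  0.6 -0.9] open 0.511 j6 -1.95
```

View pics/scene2.png

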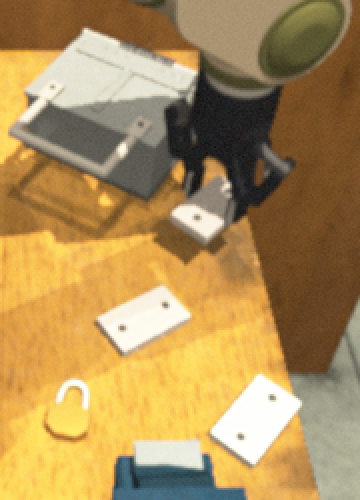

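View pics/top2.png

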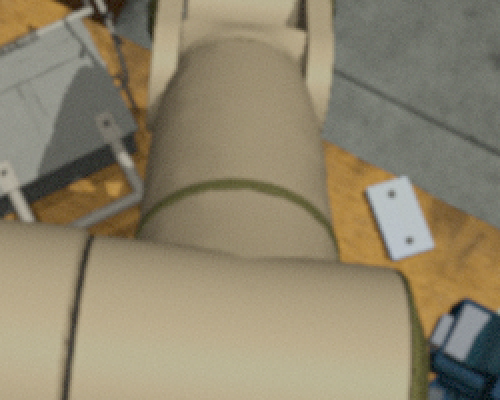

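```bash
python3 -c "
from h import *
im=vision.capture('scene');plates('scene',im)
go([422.6,-5.7,60],90)" | grep -v "centroid \[-\|px \[[12]"
```

```text
scene px [398.5 445.7] rect c [ 304.  -233.3] size [15.3 99. ] long axis deg 150.0 centroid [ 304.6 -237.3]
scene px [384.2 376.3] rect c [ 355.  -133.4] size [24.1 56.7] long axis deg 148.8 centroid [ 356.3 -133.9]
scene px [427.7 359. ] rect c [ 444.2 -146.8] size [82.9 46.2] long axis deg 16.1 centroid [ 442.5 -147.5]
scene px [371.3 309.1] rect c [421.7  -8.9] size [46.4 80.1] long axis deg 179.4 centroid [420.8  -8.8]
scene px [ 92.3 259.7] rect c [ -5.8 400. ] size [139.4  73.3] long axis deg 84.0 centroid [ -8.  396.9]
scene px [ 76.7 211.2] rect c [ -6.2 585.1] size [ 67.5 153.8] long axis deg 96.8 centroid [ -4.8 572.1]
scene px [351.5 187.5] rect c [580.7 292.1] size [199.9 164.8] long axis deg 26.4 centroid [599.1 317.8]
t 5.35 pos [540.6  44.6  55. ] F [ 0.   0.1 -1.4] open 0.507 j6 -1.95
turn [ 0.242 -0.     0.002] shift cm [-0.52 12.66 -2.05]
```

```bash
python3 -m pendant '[[0.08,0,0,-0.5,4.2,-0.7,0],[0.16,0,0,-0.5,8.4,-1.4,0],[0.242,0,0,0,12.65,-2.05,0],[0.242,0,0,1.5,12.65,-2.05,0],[0.242,0,0,1.5,12.65,-2.05,0]]';python3 -c "
from h import *
go([422.8,-5.7,18],90)"
```

```text
time_s: 5.98
eef_pos: [421.4, -5.6, 38.3]
ee_rot: [0.5, -0.499, 0.5, 0.501]
force: [-0.1, -0.9, -2.4]
grip_width: 0.511
t 5.97 pos [421.4  -5.6  38.3] F [-0.1 -0.9 -2.4] open 0.511 j6 -1.86
turn [-0.     0.001 -0.002] shift cm [ 2.03 -0.14 -0.01]
```

```bash
python3 -m pendant '[[0,0,0,1,-0.05,0,0],[0,0,0,1.6,-0.05,0,0],[0,0,0,1.9,-0.05,0,0],[0,0,0,2.0,-0.05,0,0],[0,0,0,2.0,-0.05,0,0]]';python3 -c "
from h import *
go([422.8,-5.7,18],90)
im=vision.capture('scene'); cv2.imwrite('pics/scene3.png',cv2.resize(im[220:400,300:480,::-1],None,fx=3,fy=3))
"
```

```text
time_s: 6.6
eef_pos: [422.9, -5.7, 19.3]
ee_rot: [-0.5, 0.5, -0.5, -0.5]
force: [1.1, 0.4, -2.0]
grip_width: 0.508
t 6.6 pos [422.9  -5.7  19.3] F [ 1.1  0.4 -2. ] open 0.508 j6 -1.86
turn [ 0. -0.  0.] shift cm [ 0.13  0.01 -0.  ]
```

View pics/scene3.png

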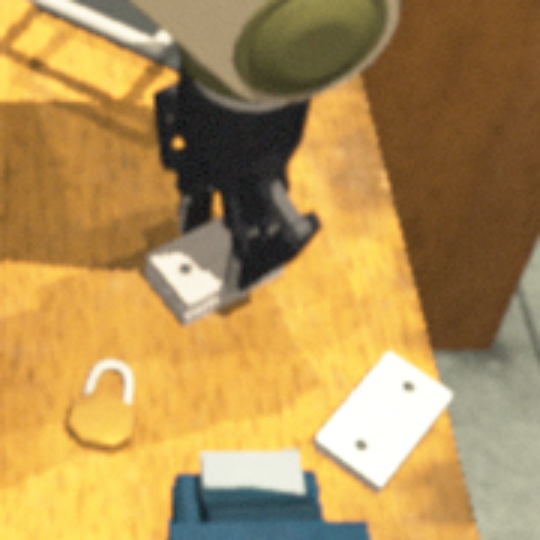

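```bash
python3 -m pendant '[[0,0,0,0.15,0,0,0],[0,0,0,0.15,0,0,0],[0,0,0,0.15,0,0,0.6],[0,0,0,0.15,0,0,0.75],[0,0,0,0.15,0,0,0.75]]';python3 -m pendant '[[0,0,0,-2,0,0,0.75],[0,0,0,-6,0,0,0.75],[0,0,0,-6,0,0,0.75],[0,0,0,-6,0,0,0.75],[0,0,0,-6,0,0,0.75]]';python3 -c "
from h import *
go([444,-146,70],106.3)
im=vision.capture('scene'); cv2.imwrite('pics/scene4.png',cv2.resize(im[220:400,300:480,::-1],None,fx=3,fy=3))
plates('scene',im)
"
```

```text
time_s: 7.28
eef_pos: [422.9, -5.7, 17.8]
ee_rot: [-0.5, 0.5, -0.5, -0.5]
force: [0.2, -0.2, -0.4]
grip_width: 0.749
time_s: 7.9
eef_pos: [422.3, -5.5, 76.8]
ee_rot: [0.5, -0.499, 0.5, 0.501]
force: [0.8, 0.5, -0.4]
grip_width: 0.743
t 7.9 pos [422.3  -5.5  76.8] F [ 0.8  0.5 -0.4] open 0.743 j6 -1.86
turn [-0.284  0.001 -0.002] shift cm [  0.67  -2.17 -14.05]
scene px [ 93.7 463.2] rect c [-97.6 -20.6] size [61.5 22.8] long axis deg 90.0 centroid [-97.5 -21.4]
scene px [398.5 445.7] rect c [ 304.3 -233. ] size [16.9 99.3] long axis deg 150.4 centroid [ 304.5 -237.3]
scene px [205.  445.7] rect c [ 52.5 -81.7] size [65.8 27.7] long axis deg 33.9 centroid [ 51.9 -83.2]
scene px [483.9 456. ] rect c [ 414.4 -307.7] size [89.5 33.1] long axis deg 60.2 centroid [ 406.1 -316.9]
scene px [384.2 376.3] rect c [ 355.  -133.4] size [24.1 56.7] long axis deg 148.8 centroid [ 356.2 -133.9]
scene px [427.7 359. ] rect c [ 444.1 -146.9] size [83.  46.5] long axis deg 16.5 centroid [ 442.4 -147.5]
scene px [371.6 308.2] rect c [426.7  -4.9] size [54.4 84.8] long axis deg 179.6 centroid [422.4  -7.3]
scene px [110.7 256.4] rect c [ 28.3 389.7] size [145.4  89.5] long axis deg 71.4 centroid [ 27.1 386.9]
scene px [330.8 203.6] rect c [523.6 281.2] size [140.5 137.6] long axis deg 22.9 centroid [521.  292.5]
scene px [381.3 141.3] rect c [794.8 445.2] size [115.8 185.7] long axis deg 132.9 centroid [790.  446.4]
```

View pics/scene4.png

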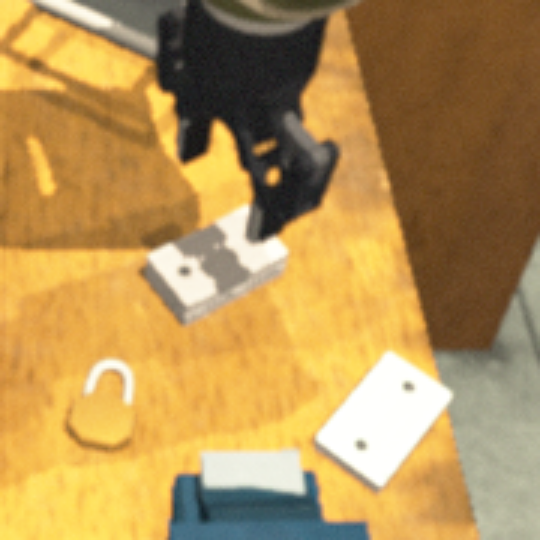

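```bash
python3 -m pendant '[[-0.08,0,0,0,-0.5,-4.4,0.75],[-0.16,0,0,0,-1.0,-8.8,0.75],[-0.284,0,0,0.2,-2.15,-13.95,0.75],[-0.284,0,0,0.7,-2.15,-13.95,0.75],[-0.284,0,0,0.7,-2.15,-13.95,0.75]]';python3 -c "
from h import *
go([444,-145,4],106.3)"
```

```text
time_s: 8.57
eef_pos: [443.6, -144.5, 69.8]
ee_rot: [0.424, -0.565, 0.424, 0.566]
force: [0.6, 1.2, 0.4]
grip_width: 0.752
t 8.57 pos [ 443.6 -144.5   69.8] F [0.6 1.2 0.4] open 0.752 j6 -2.42
turn [-0.001  0.002 -0.002] shift cm [ 6.58 -0.03 -0.07]
```

```bash
python3 -m pendant '[[0,0,0,3,0,0,0.75],[0,0,0,5.5,0,0,0.75],[0,0,0,6.5,0,0,0.75],[0,0,0,6.5,0,0,0],[0,0,0,6.5,0,0,0]]' 40;python3 -m pendant '[[0,0,0,0,0,0,0],[0,0,0,0,0,0,0],[0,0,0,0,0,0,0],[0,0,0,0,0,0,0],[0,0,0,-1.5,0,0,0]]'; python3 -m pendant '[[0,0,0,-2,0,0,0],[0,0,0,-4,0,0,0],[0,0,0,-4,0,0,0],[0,0,0,-4,0,0,0],[0,0,0,-4,0,0,0]]';python3 -c "
from h import *
go([422.8,-5.7,60],90)
im=vision.capture('scene'); cv2.imwrite('pics/scene5.png',cv2.resize(im[220:400,300:480,::-1],None,fx=3,fy=3))
"
```

```text
time_s: 9.2
eef_pos: [444.7, -145.1, 6.5]
ee_rot: [-0.424, 0.566, -0.424, -0.565]
force: [0.0, 0.2, -1.5]
grip_width: 0.505
time_s: 9.82
eef_pos: [443.7, -144.9, 20.6]
ee_rot: [0.424, -0.565, 0.424, 0.567]
force: [-0.0, -0.3, -1.4]
grip_width: 0.506
time_s: 10.45
eef_pos: [443.9, -145.0, 60.1]
ee_rot: [0.424, -0.565, 0.424, 0.566]
force: [0.4, 0.2, -1.2]
grip_width: 0.502
t 10.45 pos [ 443.9 -145.    60.1] F [ 0.4  0.2 -1.2] open 0.502 j6 -2.42
turn [ 0.284  0.001 -0.001] shift cm [ 0.02 -1.88 13.96]
```

View pics/scene5.png

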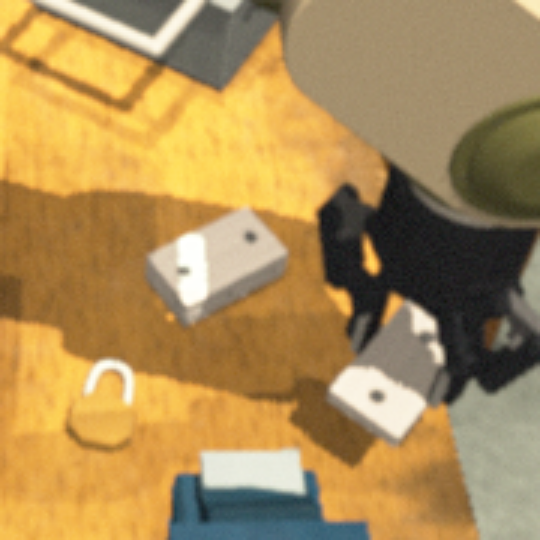

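```bash
python3 -m pendant '[[0.08,0,0,-0.5,-0.6,4.6,0],[0.16,0,0,-0.5,-1.2,9.3,0],[0.284,0,0,0,-1.79,13.95,0],[0.284,0,0,1,-1.79,13.95,0],[0.284,0,0,1,-1.79,13.95,0]]';python3 -c "
from h import *
go([421.8,-5.7,32],90)"
```

```text
time_s: 11.12
eef_pos: [422.2, -6.5, 50.0]
ee_rot: [0.499, -0.5, 0.5, 0.501]
force: [0.3, -0.5, -0.9]
grip_width: 0.509
t 11.12 pos [422.2  -6.5  50. ] F [ 0.3 -0.5 -0.9] open 0.509 j6 -1.87
turn [ 0.001  0.    -0.001] shift cm [1.8  0.04 0.08]
```

```bash
python3 -m pendant '[[0,0,0,1,0.02,0.05,0],[0,0,0,1.6,0.02,0.05,0],[0,0,0,1.75,0.02,0.05,0],[0,0,0,1.75,0.02,0.05,0],[0,0,0,1.75,0.02,0.05,0]]';python3 -c "
from h import *
go([421.8,-5.7,30.5],90)
im=vision.capture('scene'); cv2.imwrite('pics/scene6.png',cv2.resize(im[220:400,300:480,::-1],None,fx=3,fy=3))
"
```

```text
time_s: 11.75
eef_pos: [422.3, -5.8, 33.4]
ee_rot: [-0.5, 0.5, -0.5, -0.5]
force: [-0.4, 0.0, -0.8]
grip_width: 0.503
t 11.75 pos [422.3  -5.8  33.4] F [-0.4  0.  -0.8] open 0.503 j6 -1.86
turn [ 0. -0.  0.] shift cm [0.29 0.05 0.01]
```

View pics/scene6.png

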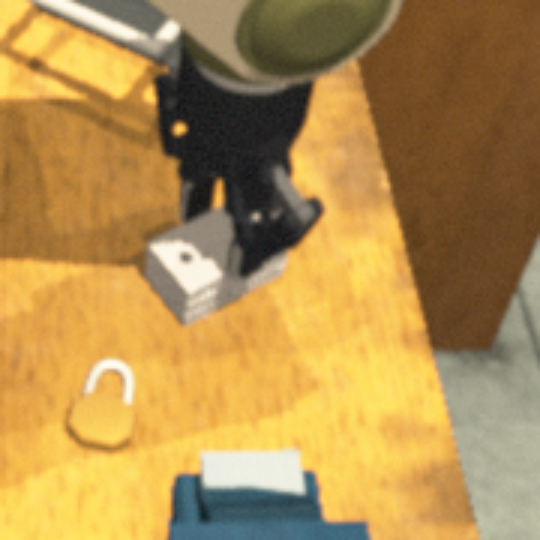

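```bash
python3 -m pendant '[[0,0,0,0.1,0.04,0,0],[0,0,0,0.2,0.04,0,0],[0,0,0,0.25,0.04,0,0],[0,0,0,0.25,0.04,0,0],[0,0,0,0.25,0.04,0,0]]';python3 -m pendant '[[0,0,0,0,0,0,0.75],[0,0,0,0,0,0,0.75],[0,0,0,1,0,0,0.75],[0,0,0,2,0,0,0.75],[0,0,0,2,0,0,0.75]]'; python3 -m pendant '[[0,0,0,0,0,0,0],[0,0,0,0,0,0,0],[0,0,0,0,0,0,0],[0,0,0,0,0,0,0],[0,0,0,0,0,0,0]]' 40; python3 -m pendant '[[0,0,0,0,0,0,0.8],[0,0,0,0,0,0,0.8],[0,0,0,-3,0,0,0.8],[0,0,0,-9,0,0,0.8],[0,0,0,-14,0,0,0.8]]'
python3 -c "
from h import *
go([438,160,200],25)"
```

```text
time_s: 12.42
eef_pos: [421.8, -5.7, 30.7]
ee_rot: [-0.5, 0.5, -0.5, -0.5]
force: [0.8, 0.1, -1.2]
grip_width: 0.504
time_s: 13.05
eef_pos: [421.2, -5.6, 9.8]
ee_rot: [0.5, -0.499, 0.5, 0.501]
force: [1.1, -0.4, -0.0]
grip_width: 0.746
time_s: 13.68
eef_pos: [421.9, -5.7, 10.9]
ee_rot: [-0.5, 0.5, -0.5, -0.5]
force: [-1.3, 1.2, 3.2]
grip_width: 0.515
time_s: 14.3
eef_pos: [421.7, -5.7, 152.6]
ee_rot: [-0.5, 0.5, -0.5, -0.5]
force: [0.6, -0.4, -0.2]
grip_width: 0.799
t 14.3 pos [421.7  -5.7 152.6] F [ 0.6 -0.4 -0.2] open 0.799 j6 -1.86
turn [1.135e+00 0.000e+00 1.000e-03] shift cm [-4.74 -1.64 16.57]
```

```bash
python3 -m pendant '[[0.18,0,0,-1,0,3,0.5],[0.36,0,0,-2,-0.3,6,0.5],[0.54,0,0,-3,-0.6,9,0.5],[0.72,0,0,-4,-1,13,0.5],[0.9,0,0,-5,-1.6,16,0.5]]' 25; python3 - <<'E'
from h import *
im=vision.capture('scene'); cv2.imwrite('pics/scene7.png',cv2.resize(im[140:400,290:480,::-1],None,fx=3,fy=2.3))
im=im[280:340,330:410];cv2.imwrite('pics/scene7s.png',cv2.resize(im[:,:,::-1],None,fx=9,fy=9,interpolation=cv2.INTER_CUBIC))
im=vision.capture('top'); cv2.imwrite('pics/top7.png',cv2.resize(im[120:320,220:500,::-1],None,fx=2.8,fy=2.8))
go([434,170,120],25.2)
E
```

```text
time_s: 14.92
eef_pos: [437.6, 155.7, 201.0]
ee_rot: [0.668, -0.231, 0.668, 0.231]
force: [1.0, -0.2, -0.1]
grip_width: 0.502
t 15.03 pos [438.1 156.3 201.4] F [-0.8  0.2  0.6] open 0.501 j6 -0.58
turn [0.23  0.002 0.   ] shift cm [8.14 1.34 0.51]
```

View pics/scene7s.png

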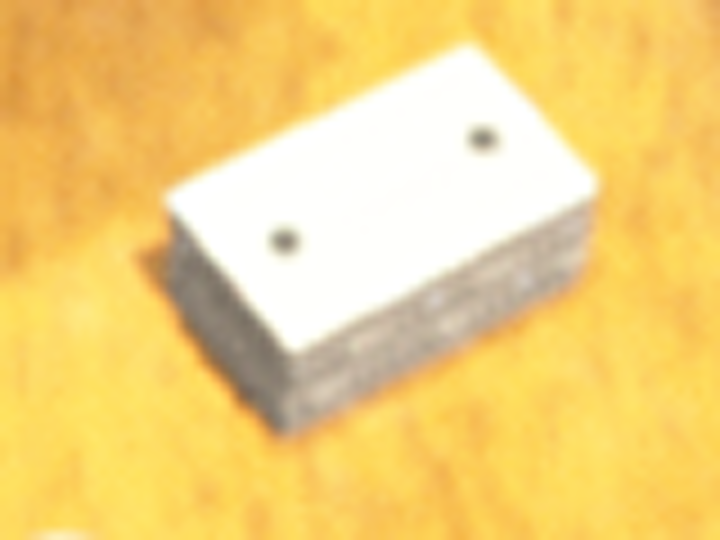

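View pics/top7.png

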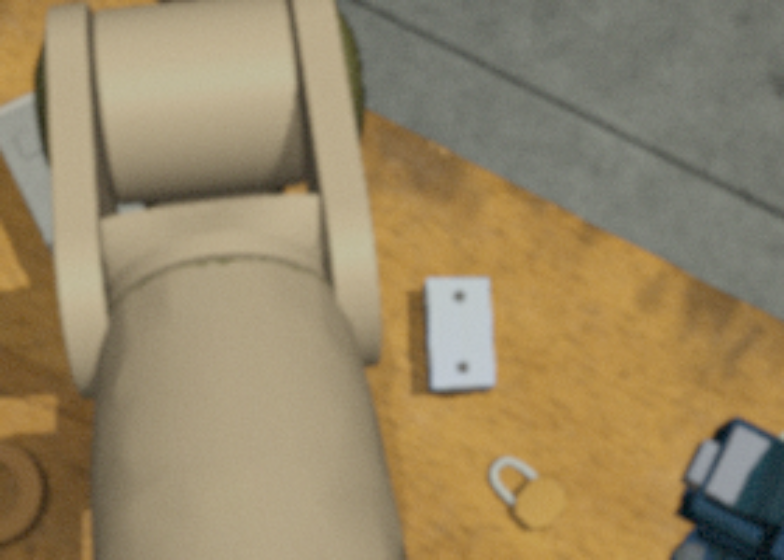

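The pile looks square in both views: scene crop edges flush around (365,308), top view (384,239). Now the bar.

```bash
python3 -m pendant '[[0.1,0,0,1.5,0.5,0.2,0.5],[0.2,0,0,3,1,0.4,0.5],[0.23,0,0,5,1.3,0.5,0.5],[0.23,0,0,7,1.3,0.5,0.5],[0.23,0,0,7.5,1.3,0.5,0.5]]'; python3 - <<'E'
from h import *
go([434,170,65],25.2)
im=vision.capture('scene'); cv2.imwrite('pics/scene8.png',cv2.resize(im[140:280,270:450,::-1],None,fx=4,fy=4))
E
```

```text
time_s: 15.65
eef_pos: [432.9, 167.0, 124.6]
ee_rot: [0.689, -0.155, 0.691, 0.155]
force: [0.3, 0.5, -0.6]
grip_width: 0.5
t 15.65 pos [432.9 167.  124.6] F [ 0.3  0.5 -0.6] open 0.5 j6 -0.33
turn [ 0.002 -0.002 -0.001] shift cm [5.96 0.22 0.24]
```

View pics/scene8.png

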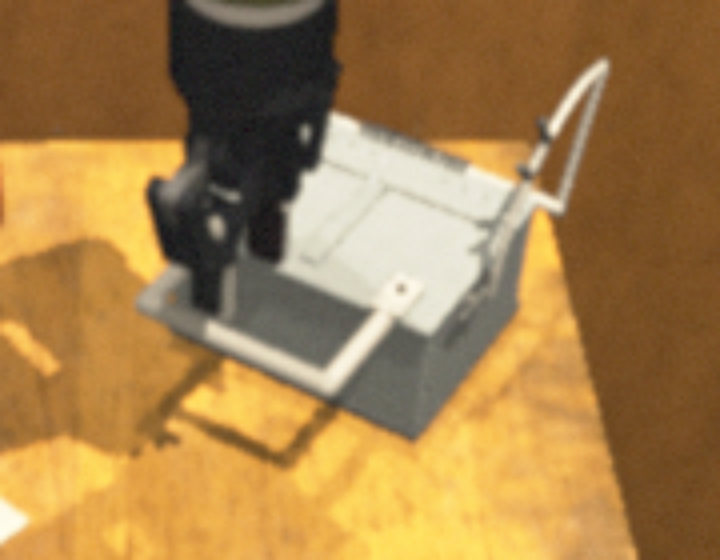

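```bash
python3 -m pendant '[[0,0,0,1.5,0.2,0.2,0.5],[0,0,0,3,0.2,0.2,0.5],[0,0,0,4.5,0.2,0.2,0.5],[0,0,0,5.6,0.2,0.2,0.5],[0,0,0,5.9,0.2,0.2,0.5]]'; python3 - <<'E'
from h import *
st()
im=vision.capture('scene'); cv2.imwrite('pics/scene9.png',cv2.resize(im[140:280,270:450,::-1],None,fx=4,fy=4))
E
```

```text
time_s: 16.32
eef_pos: [434.4, 170.2, 66.1]
ee_rot: [0.69, -0.155, 0.69, 0.155]
force: [-0.0, 0.3, -0.1]
grip_width: 0.502
t 16.32 pos [434.4 170.2  66.1] F [-0.   0.3 -0.1] open 0.502 j6 -0.32
```

View pics/scene9.png

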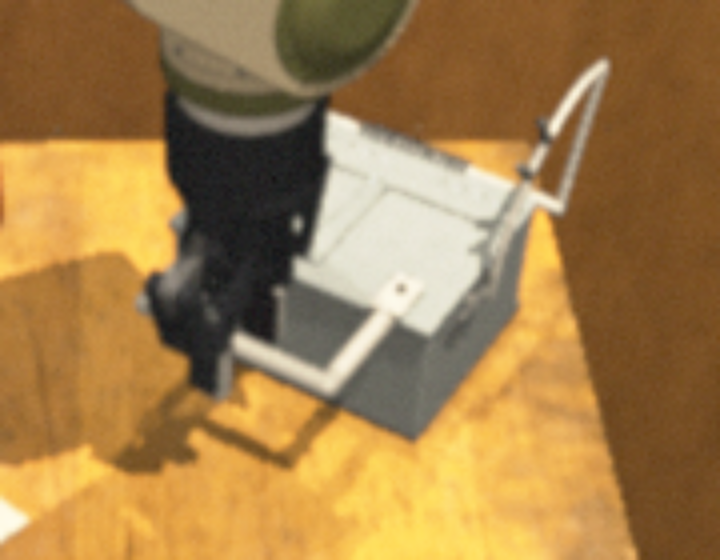

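The bar is between the fingers, one in front and one behind, at about (322,228) in scene. I'll close on it.

```bash
python3 -m pendant '[[0,0,0,0,0,0,0],[0,0,0,0,0,0,0],[0,0,0,0,0,0,0],[0,0,0,0,0,0,0],[0,0,0,0,0,0,0]]' 25; python3 - <<'E'
from h import *
s,R=st()
# arc plan: bar offset in locker frame; tool z = locker x (jaw), tool x = down
for th in (0.1,0.2,.35,.5,.65,.8,.9,.95,1.0,1.1,1.2,1.25):
    print(th,"tool shift cm x,z",round(-19.4*np.sin(th),2),round(19.4*(1-np.cos(th)),2))
E
```

```text
time_s: 17.0
eef_pos: [433.6, 169.8, 66.8]
ee_rot: [0.689, -0.155, 0.691, 0.155]
force: [-5.0, -4.7, 2.2]
grip_width: 0.124
t 17.0 pos [433.6 169.8  66.8] F [-5.  -4.7  2.2] open 0.124 j6 -0.32
0.1 tool shift cm x,z -1.94 0.1
0.2 tool shift cm x,z -3.85 0.39
0.35 tool shift cm x,z -6.65 1.18
0.5 tool shift cm x,z -9.3 2.37
0.65 tool shift cm x,z -11.74 3.96
0.8 tool shift cm x,z -13.92 5.88
0.9 tool shift cm x,z -15.2 7.34
0.95 tool shift cm x,z -15.78 8.12
1.0 tool shift cm x,z -16.32 8.92
1.1 tool shift cm x,z -17.29 10.6
1.2 tool shift cm x,z -18.08 12.37
1.25 tool shift cm x,z -18.41 13.28
```

```bash
python3 -m pendant '[[0,0,0,-0.5,0,-0.05,0],[0,0,0,-1.4,0,0,0],[0,0,0,-2.4,0,0.1,0],[0,0,0,-3.3,0,0.25,0],[0,0,0,-3.85,0,0.34,0]]'; python3 - <<'E'
from h import *
st()
im=vision.capture('scene'); cv2.imwrite('pics/scene10.png',cv2.resize(im[140:280,270:450,::-1],None,fx=4,fy=4))
E
```

```text
time_s: 17.62
eef_pos: [436.9, 171.3, 105.8]
ee_rot: [0.689, -0.155, 0.691, 0.155]
force: [-5.8, -5.4, -0.6]
grip_width: 0.125
t 17.62 pos [436.9 171.3 105.8] F [-5.8 -5.4 -0.6] open 0.125 j6 -0.32
```

View pics/scene10.png

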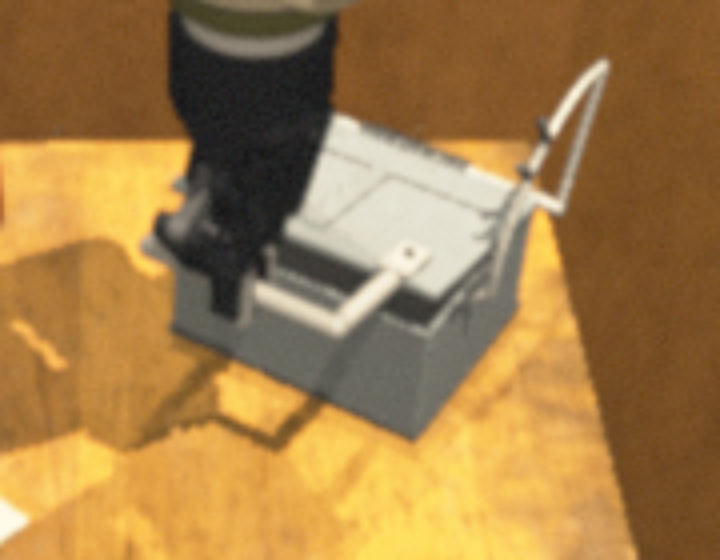

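```bash
python3 -m pendant '[[0,0,0,-0.9,0,0.15,0],[0,0,0,-2.1,0,0.55,0],[0,0,0,-3.3,0,0.98,0],[0,0,0,-4.45,0,1.45,0],[0,0,0,-5.45,0,1.91,0]]'; python3 - <<'E'
from h import *
st()
E
python3 -m pendant '[[0,0,0,-0.6,0,0.33,0],[0,0,0,-1.5,0,0.9,0],[0,0,0,-2.44,0,1.56,0],[0,0,0,-3.3,0,2.25,0],[0,0,0,-4.1,0,2.94,0]]'; python3 - <<'E'
from h import *
st()
im=vision.capture('scene'); cv2.imwrite('pics/scene11.png',cv2.resize(im[100:280,270:450,::-1],None,fx=3.3,fy=3.3))
E
```

```text
time_s: 18.3
eef_pos: [453.9, 179.5, 160.8]
ee_rot: [0.689, -0.155, 0.691, 0.155]
force: [-8.0, -5.5, 2.5]
grip_width: 0.127
t 18.3 pos [453.9 179.5 160.8] F [-8.  -5.5  2.5] open 0.127 j6 -0.3
time_s: 18.92
eef_pos: [480.0, 191.9, 202.8]
ee_rot: [0.689, -0.155, 0.691, 0.154]
force: [-14.5, -7.5, 12.8]
grip_width: 0.127
t 18.93 pos [480.  191.9 202.8] F [-14.5  -7.5  12.8] open 0.127 j6 -0.29
```

View pics/scene11.png

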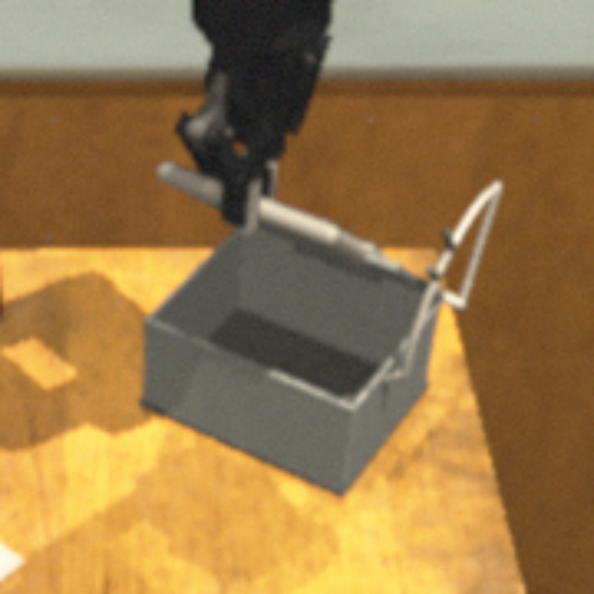

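```bash
python3 -m pendant '[[0,0,0,-0.4,0,0.1,0],[0,0,0,-0.9,0,0.7,0],[0,0,0,-1.45,0,1.4,0],[0,0,0,-2.0,0,2.15,0],[0,0,0,-2.55,0,2.9,0]]'; python3 - <<'E'
from h import *
st()
im=vision.capture('scene'); cv2.imwrite('pics/scene12.png',cv2.resize(im[100:280,270:450,::-1],None,fx=3.3,fy=3.3))
E
```

```text
time_s: 19.6
eef_pos: [507.5, 205.0, 229.0]
ee_rot: [0.69, -0.155, 0.69, 0.155]
force: [-10.3, -4.3, 13.0]
grip_width: 0.125
t 19.6 pos [507.5 205.  229. ] F [-10.3  -4.3  13. ] open 0.125 j6 -0.27
```

View pics/scene12.png

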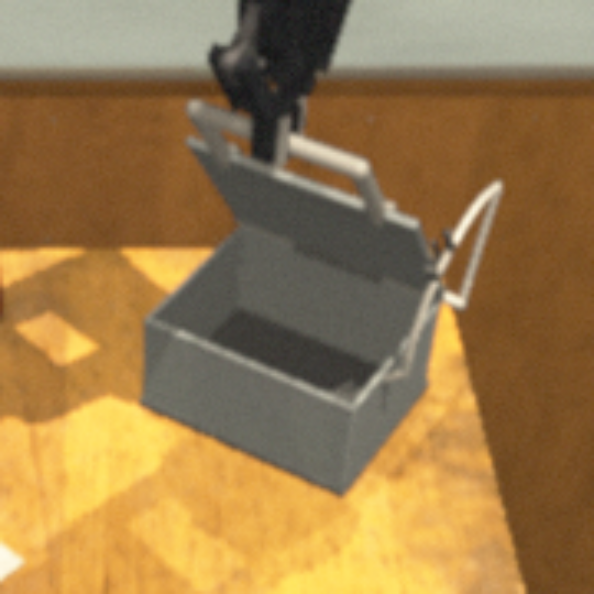

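```bash
python3 - <<'E'
import numpy as np
from scipy.optimize import least_squares
P=np.array([[433.8,169.9,66.4],[436.9,171.3,105.8],[453.9,179.5,160.8],[480,191.9,202.8],[507.5,205,229]])
a=np.radians(25.2);s=(P[:,:2]-P[0,:2])@[np.cos(a),np.sin(a)];z=P[:,2]
f=lambda c:np.hypot(s-c[0],z-c[1])-194
r=least_squares(f,[194,66]);print(r.x,r.fun.round(2))
print(np.arctan2(z-r.x[1],r.x[0]-s).round(3))
r=least_squares(lambda c:np.hypot(s-c[0],z-c[1])-c[2],[194,66,194]);print(r.x,r.fun.round(2))
print(np.arctan2(z-64,194-s).round(3))
E
```

```text
[194.09808314  71.10792823] [ 0.16 -0.17 -0.18  0.35 -0.15]
[-0.024  0.18   0.481  0.745  0.952]
[194.68798031  70.81430684 194.61935342] [ 0.12 -0.16 -0.14  0.36 -0.19]
[0.012 0.216 0.513 0.771 0.973]
```

```bash
python3 -m pendant '[[0,0,0,-0.6,0,0.7,0],[0,0,0,-1.1,0,1.55,0],[0,0,0,-1.6,0,2.4,0],[0,0,0,-2.05,0,3.3,0],[0,0,0,-2.42,0,4.17,0]]'; python3 - <<'E'
from h import *
def th():
    s,_=st();p=s["eef_pos"];a=np.radians(25.2);h=(p[:2]-[433.8,169.9])@[np.cos(a),np.sin(a)]
    print("theta by x",np.arccos((194.1-h)/194).round(3),"by atan",np.arctan2(p[2]-71.1,194.1-h).round(3))
th()
im=vision.capture('scene'); cv2.imwrite('pics/scene13.png',cv2.resize(im[100:280,270:450,::-1],None,fx=3.3,fy=3.3))
cv2.imwrite('pics/scene13q.png',cv2.resize(im[140:220,370:440,::-1],None,fx=7,fy=7,interpolation=cv2.INTER_CUBIC))
E
```

```text
time_s: 20.27
eef_pos: [546.0, 223.3, 251.1]
ee_rot: [0.69, -0.154, 0.69, 0.155]
force: [-0.1, 2.9, -3.6]
grip_width: 0.125
t 20.27 pos [546.  223.3 251.1] F [-0.1  2.9 -3.6] open 0.125 j6 -0.25
theta by x 1.202 by atan 1.2
```

View pics/scene13.png

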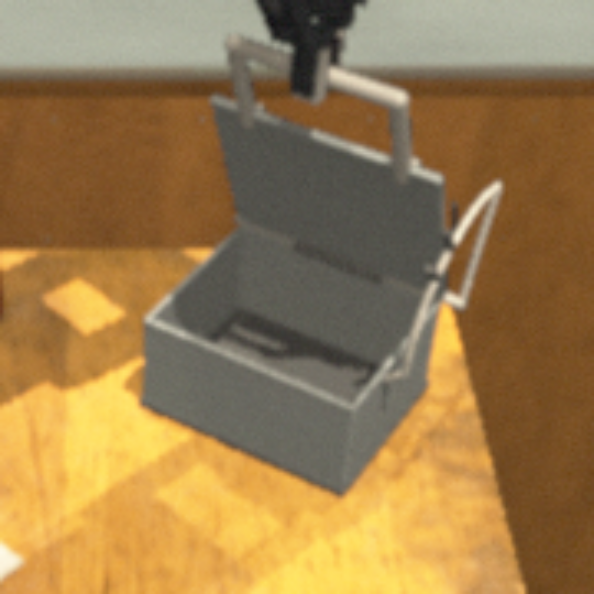

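View pics/scene13q.png

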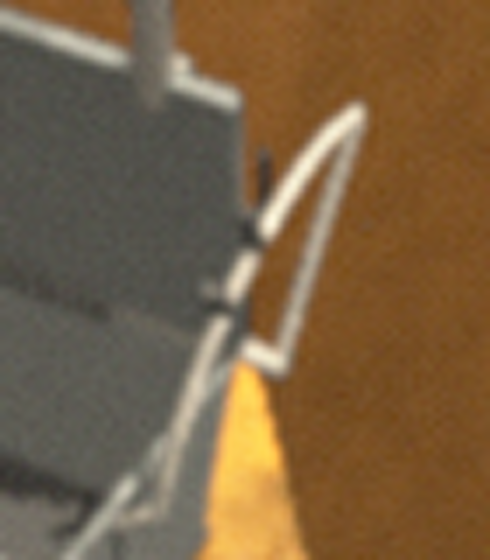

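```bash
python3 - <<'E'
from h import *
a=np.radians(25.2);xl=np.array([np.cos(a),np.sin(a),0]);yl=np.array([-np.sin(a),np.cos(a),0])
for off in (0,):
  H=np.array([434.0,168.5,83])+194*xl
  for th in (1.0,1.1,1.15,1.2,1.25,1.3):
    b=H-194*np.cos(th)*xl+np.array([0,0,194*np.sin(th)])
    print(th,np.round(proj("scene",b+55*yl),1),np.round(proj("scene",b-55*yl),1))
E
```

```text
1.0 [332.1 128.9] [381.7 146.9]
1.1 [336.8 120.9] [386.4 138.4]
1.15 [339.2 117.1] [388.8 134.4]
1.2 [341.6 113.4] [391.2 130.5]
1.25 [344. 110.] [393.6 126.9]
1.3 [346.5 106.8] [396.  123.4]
```

```bash
python3 -m pendant '[[0,0,0,0,0,0,0],[0,0,0,0.54,0,-1.25,0],[0,0,0,1.16,0,-2.45,0],[0,0,0,1.86,0,-3.61,0],[0,0,0,2.53,0,-4.57,0]]'; python3 -m pendant '[[0,0,0,0,0,0,0],[0,0,0,0,0,0,0],[0,0,0,0,0,0,0],[0,0,0,0,0,0,0],[0,0,0,0,0,0,0]]'; python3 - <<'E'
from h import *
s,_=st();p=s["eef_pos"];a=np.radians(25.2);h=(p[:2]-[433.8,169.9])@[np.cos(a),np.sin(a)]
print("theta by x",np.arccos((194.1-h)/194).round(3),"by atan",np.arctan2(p[2]-71.1,194.1-h).round(3))
im=vision.capture('scene'); cv2.imwrite('pics/scene14.png',cv2.resize(im[:,:,::-1],None,fx=1.25,fy=1.25))
cv2.imwrite('pics/scene14q.png',cv2.resize(im[120:220,330:440,::-1],None,fx=6,fy=6,interpolation=cv2.INTER_CUBIC))
xl=np.array([np.cos(a),np.sin(a),0]);yl=np.array([-np.sin(a),np.cos(a),0])
H=np.array([434.0,168.5,83])+194*xl
for th in (.8,.85,.9,.95,1.0,1.05):
    b=H-194*np.cos(th)*xl+np.array([0,0,194*np.sin(th)])
    print(th,np.round(proj("scene",b+55*yl),1),np.round(proj("scene",b-55*yl),1))
E
```

```text
time_s: 20.95
eef_pos: [503.9, 203.0, 224.8]
ee_rot: [0.69, -0.155, 0.69, 0.155]
force: [1.0, 1.2, -1.1]
grip_width: 0.129
time_s: 21.58
eef_pos: [504.2, 203.1, 225.2]
ee_rot: [0.69, -0.155, 0.69, 0.155]
force: [-2.1, 1.6, 2.6]
grip_width: 0.124
t 21.57 pos [504.2 203.1 225.2] F [-2.1  1.6  2.6] open 0.124 j6 -0.27
theta by x 0.928 by atan 0.924
0.8 [323.5 146.5] [372.7 165.4]
0.85 [325.5 142. ] [374.9 160.6]
0.9 [327.6 137.5] [377.1 155.9]
0.95 [329.8 133.1] [379.4 151.4]
1.0 [332.1 128.9] [381.7 146.9]
1.05 [334.4 124.8] [384.1 142.6]
```

View pics/scene14.png

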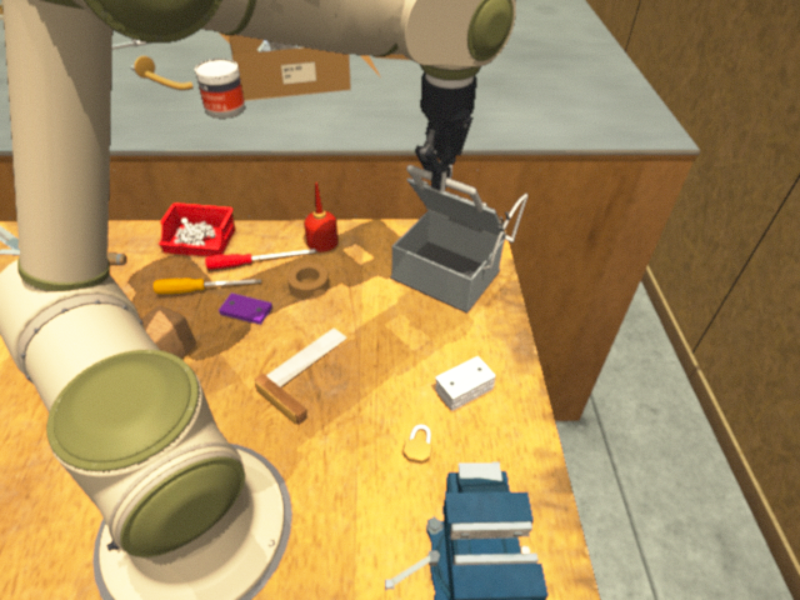

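View pics/scene14q.png

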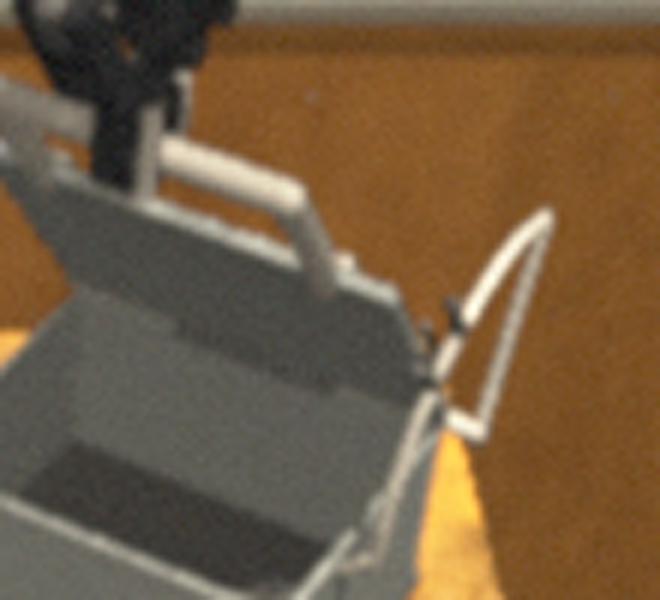

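The pointer sits between the two stubs, around (402,177) in scene. The bar's right end at (379,152) matches an opening of about 0.94. The pile and the bystanders look undisturbed, so I'll hand the job in.

```bash
python3 -c "
from h import *
s,_=st();print(abs(s['dq']).max());print(job.finish_job())"
```

```text
t 21.62 pos [504.2 203.1 225.2] F [-1.2  0.9  1.7] open 0.127 j6 -0.27
0.0031760177056222947
the job is handed in; nothing more can be done
None
```

I stacked the three aluminium plates into one pile at about (422, -6) mm. I then raised the locker cover past balance, brought it back to just below balance, and handed the job in at 21.6 s still holding the bar.

- **Pile:** I squeezed the finished pile across its 45 mm width to square it. In both camera views the edges looked flush. Along the 80 mm length they were lined up only from the pictures.
- **Raising the cover:** the highest opening was about 1.20 rad, from both the arm position and the bar in the scene picture. The pointer was above the upper stub.
- **Final position:** the arm position gives 0.93 rad and the picture about 0.94 rad. The pointer is between the two stubs, the arm was still, and the force at the wrist was about 2 N.
- **Bystanders:** the oil can and tape roll were not touched and look unmoved in the last picture.
- **What disagreed:** the pictures and the arm differed by about 2 mm in y. While raising the cover my path ran slightly inside the bar's circle, pushing up to about 21 N before I corrected it.

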